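# Let down a spare hand-truck wheel through its valve

### The arm

A 7-joint arm with a two-finger parallel gripper is mounted at the origin on the work surface. World frame = base frame: x ahead of the robot, y to its left, z up, the work surface at z = 0. Lengths are in mm, angles in rad, forces in N, time in s.
With the tool pointing down it reaches from about 425 to 950 mm from the base axis. Payload 4.7 kg.
Tool frame: the origin (TCP) lies midway between the tips of the shut fingers; the grasp point (between the pads) lies r.hold_point_z behind it (r.hold_point_z is the distance from the TCP to the grasp point, in mm); x points along the fingers, z is the direction in which the jaws open and shut, and the axes are right-handed (so a half turn about x gives the same grasp; the last joint's range is limited). The gripper opens to 87 mm and grips with 3 to 60 N. Pads are 19 mm wide; open, the fingers measure 117 mm over their backs; the gripper's body (75 mm by 190 mm) begins 51 mm behind the grasp point.
Start: joints at [1.177, 0.469, -0.049, 1.532, 0.024, 1.141, -0.082], TCP at [240.862, -630.583, 222.573] pointing down, gripper open.
Joint ranges: [-2.59, 2.59], [-0.33, 1.99], [-1.39, 1.29], [0.1, 2.45], [-1.04, 4.18], [0.21, 1.99], [-2.66, 2.66]. Speed limits (rad/s): [2.57, 2.57, 3.14, 3.14, 3.14, 3.14, 3.14].

### API

Orientations are given as [roll, pitch, yaw] about the fixed x, y, z axes, in that order (R = Rz(yaw) Ry(pitch) Rx(roll)).
In Python, from bench import r, imaging, look_for, cut_out, spot_point gives the robot as it stands.
- The arm moves only by the shell command python3 -m handwheel 'ROWS' [OPENING] [FORCE]. ROWS is JSON, a list of rows, each a list of 4 numbers: the shift along the tool's x, y, z in m, then the turn about the tool's x in rad. In form: [[dx, dy, dz, spin], ...]. A call has 1 to 20 rows; each row is the pose to reach, as a shift and turn from the pose commanded when the call began, along the tool's axes at that moment; what a row does not reach only later rows make up. A row lasts 1/8 s, in which the tool goes at most 62.5 mm and 10.7 degrees, less where a joint would pass 70% of its speed; a pose out of reach is approached as far as the arm can. A call with a gripper value outside its range is refused whole. OPENING is the closure, from -1 (fully open) to 1 (shut), so that 0 is half open, set as the call begins (- or left out, the last holds). The fingers move at their own pace and stop on an object; FORCE is the grip in N (left out, the last holds). Time passes only in rows, so rows that repeat a pose let the fingers close. It gives the time, the measured TCP pose, the force and the opening at its end, in the units of the state.
- r.get_obs(): the state, without advancing time (a new reading comes with each control period).
- imaging.grab_frame(name): name is "side" or "top" or "wrist"; returns (picture, depth): 384x512x3 uint8, red, green, blue; 384x512 float32, mm along the optical axis (not along the pixel's ray), 0 where there is no reading.
- imaging.camera_model(name): a dict with "intrinsics" (3x3 intrinsics, pixels), "cam_to_world" (4x4, takes a point from camera to world coordinates). Camera axes: x right, y up, looking along -z (the intrinsics and any distortion apply to the point x, -y, -z); pixel columns grow to the right and rows downward; lengths in mm; the calibration is good to about 2 mm. The wrist camera is an equidistant fisheye: a pixel r from the principal point sees the ray r / f radians off the axis. A picture is of the moment at which its call begins: read the wrist's pose just before it. camera_model takes no time and is no camera call; for the wrist camera it gives the pose at the moment of the call.
- r.job_done(): hands the job in, once; it reports no verdict.
Trained networks look in the newest picture that a camera, given by its name, has taken for a name from the list of things; names that differ only in an ending like _2 or _b are one class to them, and where a whole thing is asked for, a point or a joint stands for the part that bears it (a point fixed in the world has none). Each returns a list of dicts, best first, with "confidence" (0 to 1); they miss things now and then, are a little off and sometimes report something else, mostly with a low value. They report only what shows in the picture. A call takes as long as a camera call.
- look_for(camera, target): "box" ([left, top, right, bottom] in pixels, round what is visible of it).
- cut_out(camera, target): "region" (384x512 bool, what is visible of it) and "box" ([left, top, right, bottom] in pixels, round what is visible of it).
- spot_point(camera, target): "xy" ([column, row] in pixels: a listed point, or the origin of a listed thing).
The state is a dict: "t": time; "joint_pos": joint angles; "qd": joint speeds; "joint_torque": joint torques, N m; "tcp_pos": TCP position; "tcp_rot": TCP orientation; "ft_force": force on the tool from outside, world axes, zero at the start; "ft_torque": the same for the moment, N m; "width": finger opening in mm.
Only numpy, scipy, OpenCV 4.12 (cv2) and the standard library are available. Lean on these libraries where they do the work, as an engineer would, in place of code of your own. Each camera call takes 0.05 s, during which the arm holds its last target. There are 200 camera calls.

### The job

Let the air out of the hand-truck wheel lying on the bench: unscrew the tiny knurled lock nut on its valve (counter-clockwise from above) all the way up to its stop, then press the freed valve pin fully down and hold it down for two seconds without a break, and let it spring back up. Be gentle, the valve stands in soft rubber: do not bend it over, wring it round against the nut's stop, or ram it into or drag it out of the rim. Leave the other things on the bench where they are.

Things in the scene. Friction and masses are not known exactly. Their poses are not given: they have to be found in the camera images.
- wheel: Hand-truck wheel, black tyre, grey rim disc, 260 mm across, lying flat and fixed on a rubber ring; origin on the bench under its axle. z up, x from the axle towards the valve. Above the bench: tyre top 85 mm, rim disc 63 mm, steel hub (48 mm across) 90 mm. The valve stands upright on the rim disc, 66 mm from the axle.
- valve_foot (a point): The valve's nominal foot, on its axis on the rim disc, 63.5 mm above the bench. Heights above it: brass stem (9 mm across, 11 mm at the top) to 44 mm, lock nut 44 to 56 mm when tight, flat pin tip 68 mm. But valves sit differently deep in their rubber boot (24 mm across, 22 mm tall): all these heights are off together by up to 5 mm either way.
- lock_nut (a joint): Knurled brass lock nut, 15 mm across, 12 mm tall, on the pin above the stem; rad turned counter-clockwise from above. 0: screwed down tight (it starts at 0 to 0.4), 3.0: upper stop. Climbs 1.43 mm per rad (4.3 mm in all), turns stiffly (0.05 N m), stays where left. Screwed down it blocks the pin; it rides down with the pin when that is pressed.
- valve_pin (a joint): How far the pin is pressed into the stem, m: 0 up, 0.0035 fully down on a hard stop. Steel, 6 mm across, standing 12 mm above the tight nut, 8 mm above the unscrewed nut. A spring holds it up with 3 N, 7 N when fully down.
- valve_sink (a joint): How far the whole valve is pushed down into its rubber, m, 0 unloaded, negative when pulled up. Springs back, 10 N per mm; keep within 2 mm, which is 20 N.
- valve_twist (a joint): Turn of the whole stem in its rubber, rad, counter-clockwise from above; springs back, 0.4 N m per rad; turning the nut twists it by about 0.13 rad; turning on against the nut's stop wrings it further. Keep within 0.5.
- valve_bend_x (a joint): Bending of the stem at its foot about the wheel's x axis, rad, springs back, 4 N m per rad (1 N sideways at the nut bends it about 0.013 rad). Keep within 0.15.
- valve_bend_y (a joint): The same about the wheel's y axis. Keep within 0.15.
- dust_cap: Bystander: black valve dust cap, 17 mm across, 22 mm tall, standing; origin at its underside.
- spanner: Bystander: steel spanner 160 mm long lying flat.
- oil_can: Bystander: plain metal can, 52 mm across, 120 mm tall; origin at its underside.
- bearing_ring: Bystander: steel ring 62 mm across, 16 mm tall; origin at its underside.

How it is judged (in metres and radians):
On the way, in this order (a step that is already met when the one before it is completed fails the run):
1. the lock nut is unscrewed up to its stop (value of joint lock_nut above 2.6 rad), for 0.2 s.
2. the freed pin is held fully down for about two seconds (value of joint valve_pin above 0.003 m), for 1.6 s.
At the end, for the whole second after the job is handed in: The lock nut is still unscrewed (more than 2.5 rad of its 3.0), the pin has sprung back up (less than 0.8 mm down), the valve stands straight (bent less than 0.08 rad, twisted less than 0.15 rad) and the bystanders are within 30 mm of where they were (value of joint lock_nut above 2.5 rad and value of joint valve_pin below 0.0008 m and not (value of joint valve_bend_x above 0.08 rad or value of joint valve_bend_x below -0.08 rad) and not (value of joint valve_bend_y above 0.08 rad or value of joint valve_bend_y below -0.08 rad) and not (value of joint valve_twist above 0.15 rad or value of joint valve_twist below -0.15 rad) and distance of each of dust_cap, spanner, oil_can, bearing_ring from where it was at the start of the episode below 0.03 m); the robot touches nothing.
It fails at once if the valve stem is bent over by more than 0.15 rad ((value of joint valve_bend_x above 0.15 rad or value of joint valve_bend_x below -0.15 rad) or (value of joint valve_bend_y above 0.15 rad or value of joint valve_bend_y below -0.15 rad)).
It fails at once if the valve stem is wrung round in its rubber by more than 0.5 rad (value of joint valve_twist above 0.5 rad or value of joint valve_twist below -0.5 rad).
It fails at once if the valve is pushed into or pulled out of its rubber by more than 2 mm (20 N) (value of joint valve_sink above 0.002 m or value of joint valve_sink below -0.002 m).
It fails at once if a bystander is moved by more than 30 mm (distance of any of dust_cap, spanner, oil_can, bearing_ring from where it was at the start of the episode above 0.03 m).
It also fails if it takes over 72 s, if anything falls off the work surface, if the arm or the gripper's body presses on something with over 40 N, if the wrist force passes 120 N, or if a joint passes its speed limit or range.

## Working session

There is one attempt and no reset: what is moved stays moved. The work goes in short steps, Python scripts to look and compute and a shell command to move; the robot and the scene stay as the last step left them, time stands still between calls to the robot, and variables do not carry over. Pictures are saved under pics/ and viewed, about 8 in all and at most 12, crops included, and the job is handed in when it is done.

```bash
ls; mkdir -p pics; cat > h.py <<'E'
import numpy as np, cv2
from bench import r, imaging, look_for, cut_out, spot_point
def px2w(c,uv,d=None,z=None):
    m=imaging.camera_model(c);K=np.array(m["intrinsics"]);T=np.array(m["cam_to_world"])
    x=(uv[0]-K[0,2])/K[0,0];y=(uv[1]-K[1,2])/K[1,1]
    if c=="wrist":
        a=np.hypot(x,y);s=np.sin(a)/a if a>1e-9 else 1;ray=np.array([x*s,-y*s,-np.cos(a)])
        if d is not None: ray=ray/np.cos(a)
    else: ray=np.array([x,-y,-1.])
    w=T[:3,:3]@ray;o=T[:3,3]
    if d is not None:return o+w*d
    if z is not None:return o+w*(z-o[2])/w[2]
    return o,w/np.linalg.norm(w)
def tri(l):
    A=np.zeros((3,3));b=np.zeros(3)
    for o,w in l:
        P=np.eye(3)-np.outer(w,w);A+=P;b+=P@o
    return np.linalg.solve(A,b)
def save(n,im): cv2.imwrite("pics/"+n+".png",im[...,::-1])
def st():
    o=r.get_obs();print({k:np.round(o[k],3).tolist() for k in("t","tcp_pos","tcp_rot","ft_force","ft_torque","width")})
E
python3 - <<'E'
from h import *
st();print(r.hold_point_z)
ims=[]
for c in("side","top","wrist"):
    im,d=imaging.grab_frame(c);ims.append(im.copy())
    print(c,np.round(imaging.camera_model(c)["cam_to_world"],2).tolist(),np.round(imaging.camera_model(c)["intrinsics"],1).tolist())
    for t in("wheel","lock_nut","valve_pin","dust_cap","oil_can","spanner","bearing_ring"):
        print(t,[(np.round(q["box"]).tolist(),round(q["confidence"],2)) for q in look_for(c,t)[:2]])
    for t in ("valve_foot","wheel"):
      for q in spot_point(c,t)[:2]:print(t,np.round(q["xy"],1),round(q["confidence"],2))
for n,i in zip("stw",ims):save("a_"+n,i)
save("a",np.hstack([cv2.resize(i,(400,300)) for i in ims[:2]]))
E
```

```text
pics
{'t': 0.0, 'tcp_pos': [240.635, -630.006, 221.494], 'tcp_rot': [-3.117, 1.569, 1.96], 'ft_force': [0.112, -0.247, 0.77], 'ft_torque': [-0.009, 0.033, -0.03], 'width': 86.903}
18.700000000000003
side [[1.0, 0.06, -0.07, 429.03], [-0.09, 0.59, -0.8, -733.95], [-0.0, 0.8, 0.6, 654.69], [0.0, 0.0, 0.0, 1.0]] [[390.2, 0.0, 253.2], [0.0, 390.2, 195.6], [0.0, 0.0, 1.0]]
wheel [([216.0, 190.0, 332.0, 278.0], 0.91)]
lock_nut [([255.0, 222.0, 264.0, 228.0], 0.43)]
valve_pin [([225.0, 356.0, 236.0, 370.0], 0.69), ([256.0, 219.0, 265.0, 226.0], 0.41)]
dust_cap []
oil_can [([280.0, 126.0, 300.0, 169.0], 0.79)]
spanner [([313.0, 304.0, 353.0, 377.0], 0.77)]
bearing_ring [([198.0, 153.0, 216.0, 168.0], 0.77), ([255.0, 218.0, 263.0, 227.0], 0.66)]
valve_foot [259.5 240.6] 0.93
wheel [273.3 243.6] 0.95
top [[0.01, 0.98, -0.21, 269.23], [-1.0, 0.01, -0.0, 17.13], [-0.0, 0.21, 0.98, 1233.4], [0.0, 0.0, 0.0, 1.0]] [[433.1, 0.0, 255.4], [0.0, 433.1, 184.3], [0.0, 0.0, 1.0]]
wheel [([238.0, 133.0, 331.0, 226.0], 0.71)]
lock_nut []
valve_pin []
dust_cap []
oil_can [([146.0, 127.0, 168.0, 158.0], 0.67)]
spanner [([343.0, 154.0, 399.0, 167.0], 0.57)]
bearing_ring [([139.0, 225.0, 156.0, 248.0], 0.82)]
valve_foot [304.3 191.5] 0.76
wheel [283.1 181.3] 0.65
wrist [[0.36, 0.89, 0.27, 313.57], [-0.93, 0.34, 0.1, -602.78], [0.0, -0.29, 0.96, 383.85], [0.0, 0.0, 0.0, 1.0]] [[297.3, 0.0, 251.9], [0.0, 297.3, 193.9], [0.0, 0.0, 1.0]]
wheel []
lock_nut []
valve_pin []
dust_cap []
oil_can []
spanner []
bearing_ring []
```

View pics/a.png

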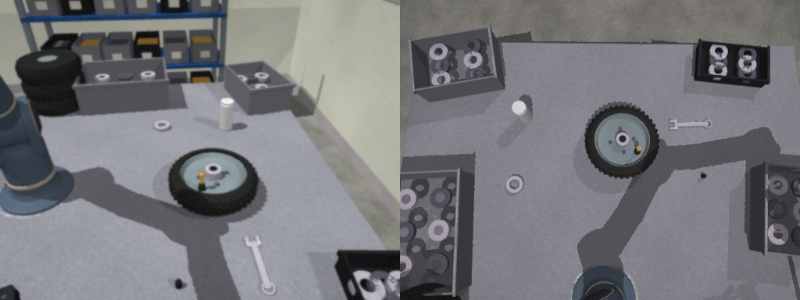

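```bash
python3 - <<'E'
from h import *
print("foot tri",tri([px2w("side",(259.5,240.6)),px2w("top",(304.3,191.5))]))
print("wheel tri",tri([px2w("side",(273.3,243.6)),px2w("top",(283.1,181.3))]))
print(px2w("side",(259.5,240.6),z=63.5),px2w("top",(304.3,191.5),z=63.5))
print("nut side",px2w("side",(259.5,225),z=113),px2w("side",(260,219),z=131))
print("dustcap",px2w("side",(230,368),z=0))
for c,uv in(("can",(290,165)),("ring",(207,163)),("sp",(333,340))): print(c,px2w("side",uv,z=0))
o=r.get_obs();from scipy.spatial.transform import Rotation as R
print(np.round(R.from_euler("xyz",o["tcp_rot"]).as_matrix(),3))
E
```

```text
foot tri [ 502.2709089  -114.3167964    68.27908862]
wheel tri [543.23677761 -60.28726554   4.68963247]
[ 501.14590155 -109.72568296   63.5       ] [ 504.96761987 -114.77859797   63.5       ]
nut side [ 500.22053112 -114.54070191  113.        ] [ 500.92156809 -116.36556752  131.        ]
dustcap [ 422.2369426  -361.44500898    0.        ]
can [641.01856007 290.12906729   0.        ]
ring [381.66026809 327.19708161   0.        ]
sp [ 617.16214401 -324.6217816     0.        ]
[[ 0.     0.934  0.357]
 [-0.     0.357 -0.934]
 [-1.     0.     0.   ]]
```

The pictures show the wheel with the brass valve at about side pixel (259,225). The fix puts the valve near (502,-114), about 68 mm from the axle, which fits the text. The bystanders are far from it. Next I move the tool above the valve.

```bash
python3 -m handwheel '[[0,0.428,-0.389,0],[0,0.428,-0.389,0],[0,0.428,-0.389,0],[0,0.428,-0.389,0],[0,0.428,-0.389,0],[0,0.428,-0.389,0],[0,0.428,-0.389,0],[0,0.428,-0.389,0],[0,0.428,-0.389,0],[0,0.428,-0.389,0],[0,0.428,-0.389,0],[0,0.428,-0.389,0],[0,0.428,-0.389,0],[0,0.428,-0.389,0],[0,0.428,-0.389,0],[0,0.428,-0.389,0]]' -0.4 15
python3 - <<'E'
from h import *
st();print(r.get_obs()["joint_pos"])
im,d=imaging.grab_frame("wrist")
save("b",im)
for t in("lock_nut","valve_pin"):
  for q in look_for("wrist",t)[:3]:
    b=q["box"];print(t,np.round(b,1),q["confidence"])
for q in spot_point("wrist","valve_foot")[:2]:print(q["xy"],q["confidence"],px2w("wrist",q["xy"],z=63.5))
E
```

```text
t: 3.5
tcp_pos: [501.8, -114.7, 222.6]
tcp_rot: [-0.483, 1.571, -1.689]
ft_force: [-0.2, 0.6, 0.2]
width: 60.9
{'t': 3.5, 'tcp_pos': [501.825, -114.682, 222.56], 'tcp_rot': [-0.483, 1.571, -1.689], 'ft_force': [-0.219, 0.598, 0.169], 'ft_torque': [0.018, 0.003, -0.004], 'width': 60.927}
[ 0.43948346  0.22957208 -0.34797974  1.893436    0.09055571  1.03371503
 -1.15280684]
lock_nut [241.9 183.8 255.5 200.9] 0.52
valve_pin [242.5 183.3 257.8 202. ] 0.52
[248.3, 177.9] 0.68 [ 499.40412492 -111.27782979   63.5       ]
```

View pics/b.png

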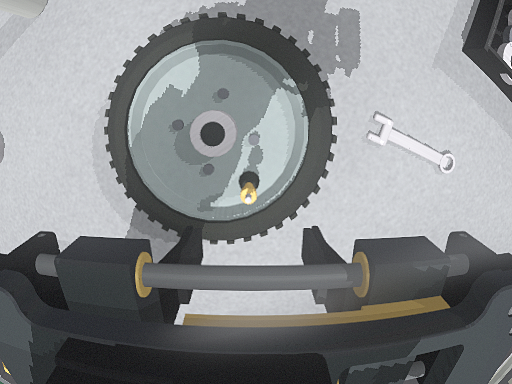

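The wrist view shows the valve upright near (249,190) with the pin tip at about (248,201), and the fingers clear of it. I'll take a second, closer and shifted view for height.

```bash
python3 - <<'E'
from h import *
im,d=imaging.grab_frame("wrist")
np.set_printoptions(linewidth=200)
print(d[176:210:2,240:260:2].round())
for v in range(186,206,2):
  for u in (246,248,250): 
    if d[v,u]>0: print(u,v,px2w("wrist",(u,v),d=d[v,u]).round(1),end=" ")
  print()
save("b2",cv2.resize(im[160:220,220:280],(480,480),interpolation=cv2.INTER_CUBIC))
E
python3 -m handwheel '[[0.03,0.06,0,0],[0.03,0.06,0,0],[0.03,0.06,0,0],[0.03,0.06,0,0]]'
python3 - <<'E'
from h import *
st()
im,d=imaging.grab_frame("wrist")
for t in("lock_nut","valve_pin"):
  for q in look_for("wrist",t)[:3]:
    b=q["box"];print(t,np.round(b,1),q["confidence"])
q=spot_point("wrist","valve_foot");
for q in q[:2]:print(q["xy"],q["confidence"],px2w("wrist",q["xy"],z=63.5))
b=np.array(look_for("wrist","valve_pin")[0]["box"]);cx,cy=int((b[0]+b[2])/2),int((b[1]+b[3])/2);print("crop origin",cx-30,cy-30)
a=cv2.imread("pics/b2.png")[...,::-1]
save("b3",np.hstack([cv2.resize(a,(400,400)),cv2.resize(im[cy-30:cy+30,cx-30:cx+30],(400,400),interpolation=cv2.INTER_CUBIC)]))
np.savez("v2.npz",im=im,d=d)
for v in range(cy-20,cy+20,2):
  print(v,[px2w("wrist",(u,v),d=d[v,u]).round(1).tolist() for u in (cx-1,cx+1)])
E
```

```text
[[326. 319. 314. 314. 314. 314. 315. 318. 321. 328.]
 [319. 315. 311. 310. 309. 310. 311. 316. 318. 326.]
 [317. 313. 309. 308. 309. 308. 309. 311. 317. 323.]
 [316. 311. 309. 308. 307. 309. 311. 309. 314. 320.]
 [316. 308. 309. 301. 298. 301. 309. 309. 312. 325.]
 [319. 309. 283. 281. 280. 282. 287. 310. 314. 334.]
 [333. 282. 277. 276. 277. 276. 280. 286. 322. 332.]
 [334. 276. 274. 276. 276. 275. 276. 279. 335. 335.]
 [279. 276. 277. 277. 276. 275. 275. 275. 336. 336.]
 [278. 277. 277. 273. 271. 275. 276. 276. 282. 335.]
 [281. 277. 277. 267. 266. 270. 277. 276. 277. 336.]
 [337. 278. 278. 266.   0. 266. 278. 277. 334. 333.]
 [338. 279. 278. 266. 265. 265. 277. 281. 332. 332.]
 [339. 339. 337. 279. 266. 279. 278. 331. 331. 329.]
 [339. 337. 336. 334. 335. 332. 330. 330. 328. 328.]
 [336. 336. 333. 333. 332. 331. 329. 328. 327. 327.]
 [335. 333. 333. 334. 329. 330. 328. 327. 327. 327.]]
246 186 [ 502.9 -108.2  113.2] 248 186 [ 503.7 -109.9  113.6] 250 186 [ 503.9 -111.9  111.6] 
246 188 [ 502.5 -108.5  118.5] 248 188 [ 503.  -110.3  117.7] 250 188 [ 503.8 -111.9  118.4] 
246 190 [ 
[... 1480 characters left out ...]
 -58.0, 64.0]]
170 [[559.4, -56.8, 64.5], [559.8, -58.7, 63.4]]
172 [[559.0, -57.7, 70.8], [559.1, -59.5, 68.2]]
174 [[559.4, -58.6, 79.7], [559.1, -60.3, 75.9]]
176 [[559.7, -59.4, 87.9], [559.2, -61.1, 83.5]]
178 [[558.1, -60.0, 88.4], [558.9, -61.8, 88.9]]
180 [[556.0, -60.6, 87.6], [557.1, -62.4, 89.2]]
182 [[554.4, -61.3, 88.3], [555.6, -63.1, 90.0]]
184 [[552.8, -61.9, 89.1], [553.5, -63.7, 89.0]]
186 [[551.1, -62.6, 89.3], [551.5, -64.3, 88.5]]
188 [[548.9, -63.2, 88.2], [549.9, -64.9, 89.2]]
190 [[547.7, -63.8, 90.1], [548.1, -65.6, 89.4]]
192 [[545.4, -64.5, 88.6], [546.3, -66.2, 89.6]]
194 [[544.0, -65.1, 90.1], [544.9, -66.9, 90.9]]
196 [[542.4, -65.7, 90.9], [542.9, -67.5, 90.4]]
```

View pics/b3.png

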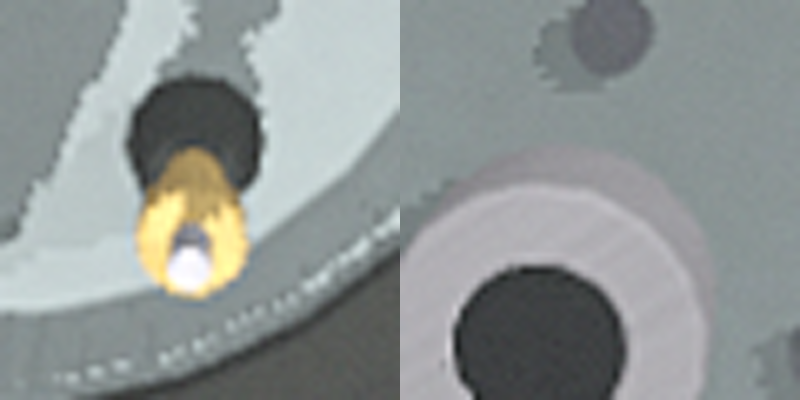

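Depth gives the nut top at about 119.3 and the pin tip at about 131.7, at xy ≈ (496.3,-113). The right crop only shows the hub, because the network's first box was wrong. I'll check the second view's own valve pixels.

```bash
python3 - <<'E'
from h import *
z=np.load("v2.npz");d=z["d"]
P=np.array([px2w("wrist",(u,v),d=d[v,u]) for v in range(235,280) for u in range(230,268) if d[v,u]>0])
for lo,hi in((128,136),(116,122)):
  q=P[(P[:,2]>lo)&(P[:,2]<hi)];
  if len(q):print(len(q),np.median(q,0).round(1),q.min(0).round(1),q.max(0).round(1))
from scipy.spatial.transform import Rotation as R
o=r.get_obs();M=R.from_euler("xyz",o["tcp_rot"]).as_matrix();print(M.round(3))
for t in((496.3,-113,170),(496,-113,170)):print((M.T@(np.array(t)-o["tcp_pos"])).round(1))
save("c",cv2.resize(z["im"][235:285,220:280],(480,400),interpolation=cv2.INTER_CUBIC))
E
```

```text
93 [ 501.7 -110.6  119.2] [ 495.1 -118.2  116.1] [ 505.1 -105.   121.4]
[[ 0.001  0.934  0.356]
 [-0.001  0.356 -0.934]
 [-1.     0.001  0.001]]
[ 23.2 -64.4  -3.7]
[ 23.2 -64.7  -3.8]
```

View pics/c.png

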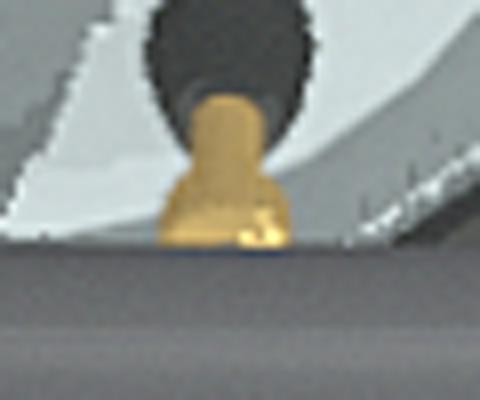

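```bash
python3 - <<'E'
from h import *
for c,(u0,u1,v0,v1) in(("side",(245,275,205,245)),("top",(285,325,170,210))):
  im,d=imaging.grab_frame(c)
  P=np.array([list(px2w(c,(u,v),d=d[v,u]))+[u,v] for v in range(v0,v1) for u in range(u0,u1) if d[v,u]>0])
  for lo,hi in((122,138),(106,121)):
    q=P[(P[:,2]>lo)&(P[:,2]<hi)&(abs(P[:,0]-500)<20)&(abs(P[:,1]+113)<20)]
    if len(q):print(c,len(q),q.mean(0).round(1),q.min(0).round(1),q.max(0).round(1))
E
```

```text
side 14 [ 497.9 -112.9  128.   258.4  219.1] [ 495.1 -115.9  122.3  257.   217. ] [ 503.5 -109.1  132.1  261.   221. ]
side 47 [ 497.6 -115.7  115.5  258.3  224.5] [ 490.6 -121.1  106.   255.   220. ] [ 505.8 -105.7  120.9  262.   228. ]
top 13 [ 497.9 -110.4  126.6  305.3  189.4] [ 491.7 -115.1  122.1  303.   187. ] [ 505.1 -104.9  133.6  307.   192. ]
top 12 [ 494.8 -110.8  117.4  305.1  191.2] [ 490.4 -116.1  111.3  303.   188. ] [ 503.8 -105.5  120.9  307.   193. ]
```

```bash
python3 -m handwheel '[[0.023,-0.0635,-0.0035,0],[0.023,-0.0635,-0.0035,0],[0.023,-0.0635,-0.0035,0],[0.023,-0.0635,-0.0035,0]]'
python3 - <<'E'
from h import *
im,d=imaging.grab_frame("side");save("d",cv2.resize(im[120:240,180:340],(800,600),interpolation=cv2.INTER_CUBIC))
st()
E
```

```text
t: 5.1
tcp_pos: [499.3, -112.1, 170.5]
tcp_rot: [1.197, 1.568, -0.008]
ft_force: [-0.1, 0.1, -0.6]
width: 60.9
{'t': 5.15, 'tcp_pos': [499.188, -112.045, 170.399], 'tcp_rot': [1.231, 1.568, 0.026], 'ft_force': [-0.748, 0.221, -0.78], 'ft_torque': [-0.022, 0.003, 0.004], 'width': 61.212}
```

View pics/d.png

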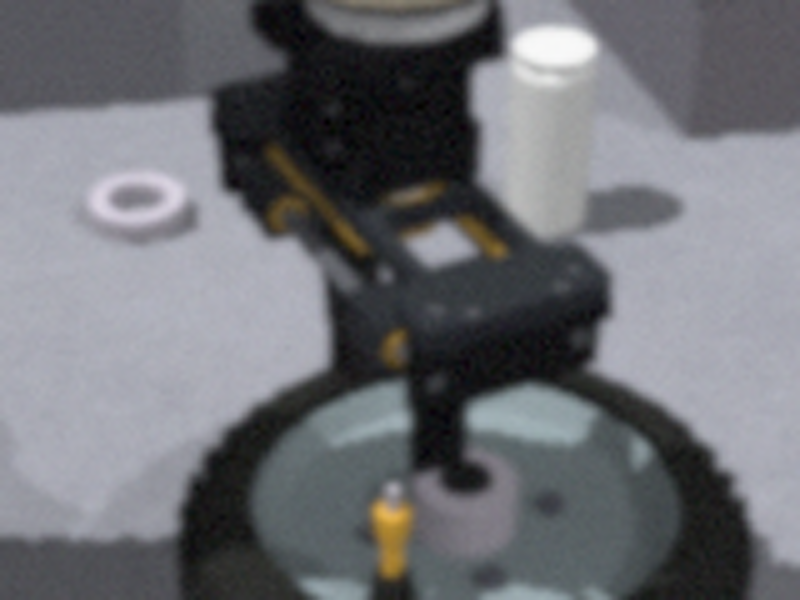

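The side view shows the gripper standing high over the valve, with the pin tip at crop (393,490) between the fingers. The cameras agree on about (497.3,-112.1). I'll lower it to TCP z=100, shift 2 mm, then close with 14 N.

```bash
python3 -m handwheel '[[0.01,-0.002,-0.0005,0],[0.02,-0.002,-0.0005,0],[0.03,-0.002,-0.0005,0],[0.04,-0.002,-0.0005,0],[0.05,-0.002,-0.0005,0],[0.06,-0.002,-0.0005,0],[0.065,-0.002,-0.0005,0],[0.07,-0.002,-0.0005,0],[0.07,-0.002,-0.0005,0],[0.07,-0.002,-0.0005,0]]'
python3 - <<'E'
from h import *
st()
im,d=imaging.grab_frame("side");a=cv2.resize(im[170:240,220:300],(400,350),interpolation=cv2.INTER_CUBIC)
im,d=imaging.grab_frame("top");b=cv2.resize(im[155:225,265:345],(400,350),interpolation=cv2.INTER_CUBIC)
save("e",np.hstack([a,b]))
E
```

```text
t: 6.4
tcp_pos: [495.6, -112.8, 99.8]
tcp_rot: [0.912, 1.57, -0.294]
ft_force: [-0.1, 0.6, -0.0]
width: 60.9
{'t': 6.4, 'tcp_pos': [495.563, -112.767, 99.798], 'tcp_rot': [0.912, 1.57, -0.294], 'ft_force': [-0.128, 0.599, -0.022], 'ft_torque': [0.042, -0.085, 0.016], 'width': 60.876}
```

View pics/e.png

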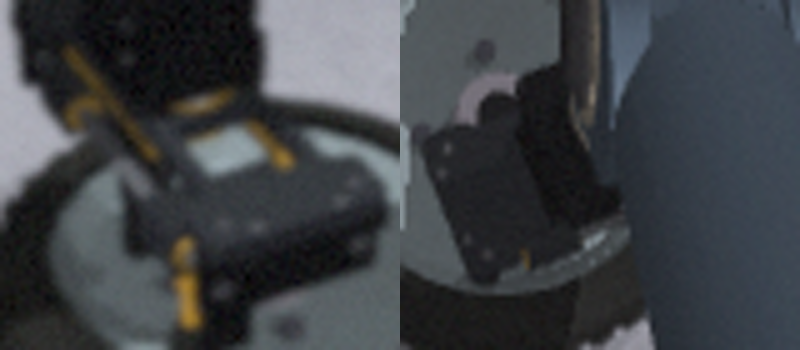

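The view shows the near finger standing in front of and to the right of the valve, with the brass at (185,240-325). The valve is between the fingers. Closing now.

```bash
python3 -m handwheel '[[0,0.0012,0,0],[0,0.0012,0,0],[0,0.0012,0,0],[0,0.0012,0,0],[0,0.0012,0,0],[0,0.0012,0,0]]' 1 14
python3 -m handwheel '[[0,0,0,0],[0,0,0,0]]'
python3 - <<'E'
from h import *
st();print(r.get_obs()["joint_pos"].round(2) if hasattr(r.get_obs()["joint_pos"],'round') else r.get_obs()["joint_pos"])
E
```

```text
t: 7.25
tcp_pos: [496.6, -112.4, 99.6]
tcp_rot: [0.435, 1.57, -0.771]
ft_force: [-0.6, 0.5, 0.1]
width: 13.7
t: 7.5
tcp_pos: [496.5, -112.4, 99.6]
tcp_rot: [0.461, 1.57, -0.745]
ft_force: [-0.3, -1.3, 0.1]
width: 13.3
{'t': 7.5, 'tcp_pos': [496.543, -112.427, 99.592], 'tcp_rot': [0.461, 1.57, -0.745], 'ft_force': [-0.311, -1.261, 0.088], 'ft_torque': [-0.105, -0.013, 0.024], 'width': 13.278}
[ 0.41  0.37 -0.33  2.03  0.17  0.76 -1.23]
```

```bash
python3 -m handwheel '[[0,0,0,-0.1],[-0.0002,0,0,-0.2],[-0.0004,0,0,-0.3],[-0.0005,0,0,-0.4],[-0.0005,0,0,-0.4]]'
python3 - <<'E'
from h import *
st()
imaging.grab_frame("side");st();print(np.round(r.get_obs()["joint_pos"],2))
im,d=imaging.grab_frame("side");a=cv2.resize(im[170:240,220:300],(800,600),interpolation=cv2.INTER_CUBIC);save("f",a)
E
```

```text
t: 8.12
tcp_pos: [496.8, -112.8, 100.1]
tcp_rot: [0.428, 1.57, -0.38]
ft_force: [0.5, -1.4, -0.2]
width: 14.0
{'t': 8.125, 'tcp_pos': [496.751, -112.834, 100.081], 'tcp_rot': [0.428, 1.57, -0.38], 'ft_force': [0.463, -1.376, -0.242], 'ft_torque': [-0.391, -0.236, -0.018], 'width': 13.966}
{'t': 8.175, 'tcp_pos': [496.717, -112.772, 100.096], 'tcp_rot': [0.335, 1.57, -0.473], 'ft_force': [1.497, -1.746, -0.121], 'ft_torque': [-0.428, -0.229, -0.068], 'width': 13.61}
[ 0.48  0.39 -0.42  2.03  0.22  0.77 -0.88]
```

View pics/f.png

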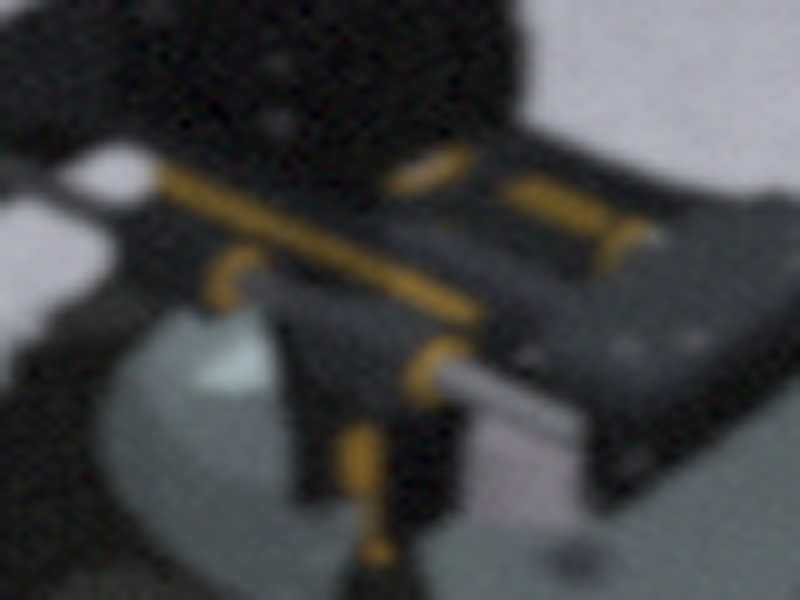

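The nut sits between the pads at (360,425-495), the stem is visible below and upright, and the forces are small. Continuing the turn.

```bash
python3 -m handwheel '[[-0.0002,0,0,-0.12],[-0.0003,0,0,-0.24],[-0.0005,0,0,-0.36],[-0.0007,0,0,-0.48],[-0.0009,0,0,-0.6],[-0.001,0,0,-0.72],[-0.0012,0,0,-0.84],[-0.0014,0,0,-0.96],[-0.0015,0,0,-1.08],[-0.0017,0,0,-1.2],[-0.0017,0,0,-1.2]]'
python3 - <<'E'
from h import *
st();print(np.round(r.get_obs()["joint_pos"],2))
E
python3 -m handwheel '[[-0.0002,0,0,-0.12],[-0.0003,0,0,-0.24],[-0.0005,0,0,-0.36],[-0.0007,0,0,-0.48],[-0.0009,0,0,-0.6],[-0.001,0,0,-0.7],[-0.001,0,0,-0.7]]'
python3 - <<'E'
from h import *
st();print(np.round(r.get_obs()["joint_pos"],2))
E
```

```text
t: 9.6
tcp_pos: [497.6, -112.6, 102.0]
tcp_rot: [-0.375, 1.568, 0.016]
ft_force: [3.1, -1.5, -2.8]
width: 13.7
{'t': 9.6, 'tcp_pos': [497.563, -112.591, 101.979], 'tcp_rot': [-0.375, 1.568, 0.016], 'ft_force': [3.076, -1.521, -2.789], 'ft_torque': [-0.423, -1.022, -0.033], 'width': 13.735}
[ 0.7   0.44 -0.71  2.01  0.39  0.82  0.17]
t: 10.48
tcp_pos: [497.5, -112.2, 103.0]
tcp_rot: [-0.906, 1.569, 0.185]
ft_force: [4.1, -0.2, -2.5]
width: 13.6
{'t': 10.475, 'tcp_pos': [497.499, -112.207, 102.977], 'tcp_rot': [-0.906, 1.569, 0.185], 'ft_force': [4.111, -0.231, -2.54], 'ft_torque': [-0.157, -1.151, -0.041], 'width': 13.583}
[ 0.83  0.5  -0.88  2.    0.5   0.87  0.76]
```

Lateral force is 4 N, so the true axis lies about 2-2.5 mm further in +x. I'll shift while finishing the turn, watching the torque.

```bash
python3 -m handwheel '[[0,-0.001,0.0005,0],[0,-0.002,0.001,0],[-0.0001,-0.002,0.001,-0.1],[-0.0003,-0.002,0.001,-0.2],[-0.0004,-0.002,0.001,-0.3],[-0.0004,-0.002,0.001,-0.3]]'
python3 - <<'E'
from h import *
st();print(np.round(r.get_obs()["joint_pos"],2))
E
python3 -m handwheel '[[-0.0001,0,0,-0.1],[-0.0002,0,0,-0.2],[-0.0004,0,0,-0.3],[-0.0004,0,0,-0.3],[-0.0004,0,0,-0.3]]'
python3 - <<'E'
from h import *
st();print(np.round(r.get_obs()["joint_pos"],2))
E
```

```text
t: 11.22
tcp_pos: [498.6, -112.2, 103.2]
tcp_rot: [1.132, 1.57, 2.525]
ft_force: [3.5, -0.8, -0.7]
width: 13.6
{'t': 11.225, 'tcp_pos': [498.623, -112.166, 103.163], 'tcp_rot': [1.132, 1.57, 2.525], 'ft_force': [3.543, -0.804, -0.686], 'ft_torque': [-0.05, -0.796, -0.019], 'width': 13.635}
[ 0.87  0.53 -0.95  2.    0.55  0.89  1.02]
t: 11.85
tcp_pos: [498.6, -112.1, 103.6]
tcp_rot: [1.151, 1.571, 2.843]
ft_force: [3.0, -0.0, -0.8]
width: 13.7
{'t': 11.85, 'tcp_pos': [498.644, -112.083, 103.573], 'tcp_rot': [1.151, 1.571, 2.843], 'ft_force': [3.009, -0.028, -0.816], 'ft_torque': [0.158, -0.839, -0.082], 'width': 13.694}
[ 0.92  0.56 -1.02  2.    0.6   0.92  1.27]
```

```bash
python3 - <<'E'
from h import *
for i in range(6):
    imaging.grab_frame("wrist");o=r.get_obs();print(np.round(o["ft_torque"],3),np.round(o["ft_force"],2))
E
python3 -m handwheel '[[-0.0001,0,0,-0.05],[-0.0001,0,0,-0.1],[-0.0001,0,0,-0.1]]'
python3 - <<'E'
from h import *
for i in range(6):
    imaging.grab_frame("wrist");o=r.get_obs();print(np.round(o["ft_torque"],3),np.round(o["ft_force"],2))
st()
E
```

```text
[ 0.132 -0.824 -0.072] [ 2.78  0.47 -0.49]
[ 0.13  -0.749 -0.022] [ 2.38  1.17 -0.78]
[ 0.164 -0.795 -0.077] [ 3.44 -0.06 -0.75]
[ 0.138 -0.783 -0.053] [ 2.44 -0.27 -0.69]
[ 0.22  -0.722 -0.047] [ 3.46  0.67 -0.35]
[ 0.206 -0.831 -0.076] [ 2.7   0.5  -1.88]
t: 12.52
tcp_pos: [498.7, -112.2, 103.6]
tcp_rot: [-0.237, 1.57, 1.556]
ft_force: [2.0, 0.0, -0.9]
width: 13.7
[ 0.23  -0.792 -0.067] [ 3.7   0.58 -0.44]
[ 0.244 -0.717 -0.153] [ 2.92 -0.1  -0.57]
[ 0.191 -0.812 -0.129] [ 2.1   1.67 -1.13]
[ 0.232 -0.775 -0.085] [ 3.17  0.35 -1.5 ]
[ 0.241 -0.756 -0.095] [ 3.14  0.94 -0.98]
[ 0.304 -0.86  -0.076] [ 2.77  1.01 -1.35]
{'t': 12.825, 'tcp_pos': [498.666, -112.229, 103.658], 'tcp_rot': [-2.871, 1.571, -1.078], 'ft_force': [2.77, 1.009, -1.351], 'ft_torque': [0.304, -0.86, -0.076], 'width': 13.473}
```

Going 0.1 rad further raised the torque from 0.058 to about 0.10 N m (0.4 N m/rad), so the nut is on its stop and did not slip. Releasing and lifting.

```bash
python3 -m handwheel '[[0,0,0,0.06],[0,0,0,0.12],[0,0,0,0.12]]'
python3 -m handwheel '[[0,0,0,0],[0,0,0,0],[0,0,0,0],[0,0,0,0]]' -0.4
python3 -m handwheel '[[-0.02,0,0,0],[-0.04,0,0,0],[-0.06,0,0,0],[-0.08,0,0,0],[-0.1,0,0,0],[-0.12,0,0,0],[-0.12,0,0,0],[-0.12,0,0,0]]'
python3 - <<'E'
from h import *
from scipy.spatial.transform import Rotation as R
st()
im,d=imaging.grab_frame("wrist");save("g0",im)
P=[]
for v in range(150,260):
  for u in range(200,300):
    if d[v,u]>0:
      p=px2w("wrist",(u,v),d=d[v,u])
      if abs(p[0]-499)<14 and abs(p[1]+112)<14 and 115<p[2]<137:P.append([*p,u,v])
P=np.array(P)
for lo,hi in((128,137),(119,126)):
  q=P[(P[:,2]>lo)&(P[:,2]<hi)]
  if len(q):print(len(q),np.median(q,0).round(1),q.mean(0).round(1),q.min(0).round(1),q.max(0).round(1))
c=np.median(P[:,3:],0).astype(int);print(c)
save("g",cv2.resize(im[c[1]-25:c[1]+25,c[0]-30:c[0]+30],(720,600),interpolation=cv2.INTER_CUBIC))
print(R.from_euler("xyz",r.get_obs()["tcp_rot"]).as_matrix().round(3),np.round(r.get_obs()["joint_pos"],2))
E
```

```text
t: 13.2
tcp_pos: [498.6, -112.3, 103.7]
tcp_rot: [2.975, 1.57, -1.634]
ft_force: [2.8, -0.1, -1.5]
width: 13.8
t: 13.7
tcp_pos: [498.4, -112.4, 103.6]
tcp_rot: [1.765, 1.57, -2.844]
ft_force: [-0.4, 0.3, 0.1]
width: 45.9
t: 14.7
tcp_pos: [498.2, -112.5, 223.2]
tcp_rot: [1.535, 1.57, -3.074]
ft_force: [0.2, -0.0, -0.9]
width: 60.6
{'t': 14.7, 'tcp_pos': [498.214, -112.499, 223.184], 'tcp_rot': [1.535, 1.57, -3.074], 'ft_force': [0.219, -0.045, -0.871], 'ft_torque': [0.106, -0.101, 0.003], 'width': 60.621}Traceback (most recent call last):
  File "<stdin>", line 9, in <module>
  File "h.py", line 4, in px2w
    m=imaging.camera_model(c);K=np.array(m["intrinsics"]);T=np.array(m["cam_to_world"])
ValueError: time passes only in moves, steps and waits
```

```bash
sed -i 's/    m=imaging.camera_model(c);K=/    m=MC.setdefault(c,None) or MC.__setitem__(c,imaging.camera_model(c)) or MC[c];K=/; s/^def px2w/MC={}\ndef px2w/' h.py
python3 - <<'E'
from h import *
from scipy.spatial.transform import Rotation as R
st()
im,d=imaging.grab_frame("wrist")
P=[]
for v in range(150,250):
  for u in range(200,300):
    if d[v,u]>0:
      p=px2w("wrist",(u,v),d=d[v,u])
      if abs(p[0]-499)<14 and abs(p[1]+112)<14 and 115<p[2]<137:P.append([*p,u,v])
P=np.array(P)
for lo,hi in((128,137),(119,126)):
  q=P[(P[:,2]>lo)&(P[:,2]<hi)]
  if len(q):print(len(q),np.median(q,0).round(1),q.mean(0).round(1),q.min(0).round(1),q.max(0).round(1))
c=np.median(P[:,3:],0).astype(int);print(c)
save("g",cv2.resize(im[c[1]-25:c[1]+25,c[0]-30:c[0]+30],(720,600),interpolation=cv2.INTER_CUBIC))
print(R.from_euler("xyz",r.get_obs()["tcp_rot"]).as_matrix().round(3))
E
```

```text
{'t': 14.75, 'tcp_pos': [498.089, -112.493, 222.895], 'tcp_rot': [1.331, 1.569, 3.005], 'ft_force': [-0.18, -0.165, -0.426], 'ft_torque': [0.121, -0.135, -0.017], 'width': 61.063}
36 [ 495.3 -113.2  130.8  252.   197. ] [ 495.5 -113.2  130.8  252.   197.1] [ 493.1 -116.   128.6  249.   194. ] [ 498.3 -110.4  132.3  255.   200. ]
178 [ 494.  -113.5  123.1  252.   193. ] [ 494.8 -113.4  122.9  251.8  193.8] [ 488.1 -120.8  119.   244.   186. ] [ 502.9 -105.7  125.5  260.   202. ]
[252 194]
[[-0.002 -0.995 -0.103]
 [ 0.    -0.103  0.995]
 [-1.     0.002  0.001]]
```

View pics/g.png

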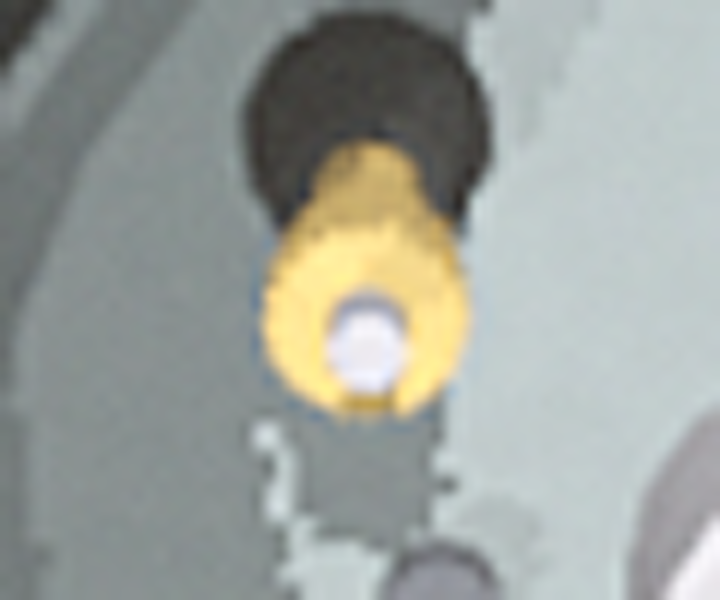

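The crop shows the nut raised (top about 123.3, up 4 mm) and the pin standing at crop (367,345), upright, with its tip at about 131.5. I'll shut the gripper and descend to just above the tip.

```bash
python3 -m handwheel '[[0.01,0.0006,0,0],[0.02,0.0006,0,0],[0.03,0.0006,0,0],[0.04,0.0006,0,0],[0.05,0.0006,0,0],[0.06,0.0006,0,0],[0.07,0.0006,0,0],[0.08,0.0006,0,0],[0.086,0.0006,0,0],[0.086,0.0006,0,0],[0.086,0.0006,0,0]]' 1 20
python3 -m handwheel '[[0.001,0,0,0],[0.002,0,0,0],[0.002,0,0,0]]'
python3 -m handwheel '[[0.001,0,0,0],[0.002,0,0,0],[0.002,0,0,0]]'
python3 - <<'E'
from h import *
for i in range(4): imaging.grab_frame("side");st()
E
```

```text
t: 16.18
tcp_pos: [498.4, -112.3, 137.9]
tcp_rot: [-1.824, 1.57, -0.15]
ft_force: [1.1, -0.6, 0.3]
width: 0.5
t: 16.55
tcp_pos: [498.1, -112.4, 135.7]
tcp_rot: [-2.861, 1.571, -1.187]
ft_force: [0.2, 0.2, -1.0]
width: 0.9
t: 16.92
tcp_pos: [498.0, -112.4, 133.5]
tcp_rot: [1.427, 1.571, 3.101]
ft_force: [-0.3, -0.5, 0.4]
width: 0.4
{'t': 16.975, 'tcp_pos': [498.105, -112.357, 133.633], 'tcp_rot': [-2.815, 1.571, -1.141], 'ft_force': [0.19, -0.022, 0.284], 'ft_torque': [0.133, -0.096, 0.009], 'width': 0.79}
{'t': 17.025, 'tcp_pos': [498.108, -112.354, 133.648], 'tcp_rot': [-2.716, 1.571, -1.042], 'ft_force': [0.015, 1.207, -0.468], 'ft_torque': [0.12, -0.119, -0.014], 'width': 0.464}
{'t': 17.075, 'tcp_pos': [498.127, -112.358, 133.67], 'tcp_rot': [-2.105, 1.571, -0.431], 'ft_force': [-0.209, -1.546, -0.668], 'ft_torque': [0.088, -0.146, 0.009], 'width': 0.363}
{'t': 17.125, 'tcp_pos': [498.145, -112.351, 133.675], 'tcp_rot': [-1.835, 1.571, -0.161], 'ft_force': [0.13, 0.507, 0.891], 'ft_torque': [0.056, -0.085, -0.023], 'width': 0.579}
```

```bash
python3 -m handwheel '[[0.001,0,0,0],[0.001,0,0,0],[0.001,0,0,0]]'
python3 -m handwheel '[[0.001,0,0,0],[0.001,0,0,0],[0.001,0,0,0]]'
python3 -m handwheel '[[0.001,0,0,0],[0.001,0,0,0],[0.001,0,0,0]]'
python3 - <<'E'
from h import *
f=[]
for i in range(4): imaging.grab_frame("side");f.append(r.get_obs()["ft_force"])
print(np.mean(f,0));st()
E
```

```text
t: 17.5
tcp_pos: [498.1, -112.4, 132.7]
tcp_rot: [-2.591, 1.571, -0.917]
ft_force: [-0.5, 0.4, -0.1]
width: 0.6
t: 17.88
tcp_pos: [498.4, -112.3, 131.9]
tcp_rot: [-1.902, 1.57, -0.228]
ft_force: [-0.6, -0.3, 3.2]
width: 0.6
t: 18.25
tcp_pos: [498.3, -112.3, 130.8]
tcp_rot: [-1.821, 1.57, -0.147]
ft_force: [0.1, 0.0, 3.4]
width: 0.3
[ 0.24845112 -0.01977418  3.55395806]
{'t': 18.45, 'tcp_pos': [498.188, -112.341, 130.729], 'tcp_rot': [-2.05, 1.571, -0.376], 'ft_force': [-0.066, -0.253, 3.9], 'ft_torque': [0.126, -0.141, -0.069], 'width': 0.429}
```

Contact at about 132.2. Fully down is expected at about 128, then a steep rise.

```bash
python3 -m handwheel '[[0.001,0,0,0],[0.002,0,0,0],[0.002,0,0,0],[0.002,0,0,0]]'
python3 -m handwheel '[[0.0007,0,0,0],[0.0007,0,0,0],[0.0007,0,0,0]]'
python3 - <<'E'
from h import *
f=[]
for i in range(4): imaging.grab_frame("side");f.append(r.get_obs()["ft_force"])
print(np.mean(f,0));st()
E
```

```text
t: 18.95
tcp_pos: [498.4, -112.3, 128.9]
tcp_rot: [-1.878, 1.57, -0.204]
ft_force: [0.2, -0.3, 7.0]
width: 0.1
t: 19.32
tcp_pos: [498.5, -112.3, 128.3]
tcp_rot: [-1.868, 1.57, -0.194]
ft_force: [0.3, -0.3, 6.3]
width: 0.5
[-0.24821736  0.4596027   6.48649378]
{'t': 19.525, 'tcp_pos': [498.503, -112.288, 128.301], 'tcp_rot': [-1.825, 1.57, -0.151], 'ft_force': [-0.349, 0.1, 6.027], 'ft_torque': [0.099, -0.073, -0.007], 'width': 0.342}
```

```bash
python3 -m handwheel '[[0.0007,0,0,0],[0.0007,0,0,0],[0.0007,0,0,0]]'
python3 - <<'E'
from h import *
f=[]
for i in range(3): imaging.grab_frame("side");f.append(r.get_obs()["ft_force"])
print(np.mean(f,0));st()
E
```

```text
t: 19.9
tcp_pos: [498.7, -112.3, 127.8]
tcp_rot: [-1.933, 1.569, -0.259]
ft_force: [-0.9, -0.7, 7.4]
width: 0.6
[-0.3172889   0.1536227   7.61686468]
{'t': 20.05, 'tcp_pos': [498.728, -112.308, 127.828], 'tcp_rot': [-1.896, 1.57, -0.222], 'ft_force': [-0.221, 0.195, 7.683], 'ft_torque': [0.146, -0.075, 0.016], 'width': 0.407}
```

Just on the stop (7.6 N). A bit more for margin, then hold.

```bash
python3 -m handwheel '[[0.0006,0,0,0],[0.0006,0,0,0],[0.0006,0,0,0]]'
python3 - <<'E'
from h import *
f=[]
for i in range(3): imaging.grab_frame("side");f.append(r.get_obs()["ft_force"])
print(np.mean(f,0));st()
E
```

```text
t: 20.42
tcp_pos: [499.0, -112.2, 127.5]
tcp_rot: [-1.87, 1.569, -0.196]
ft_force: [-0.8, -0.5, 10.0]
width: 0.3
[-0.64004302 -0.07482201  9.20355552]
{'t': 20.575, 'tcp_pos': [499.023, -112.241, 127.546], 'tcp_rot': [-1.904, 1.569, -0.23], 'ft_force': [-1.397, 0.381, 8.806], 'ft_torque': [0.1, -0.038, 0.006], 'width': 0.671}
```

```bash
python3 -m handwheel '[[0.0004,0,0,0],[0.0004,0,0,0],[0.0004,0,0,0],[0.0004,0,0,0],[0.0004,0,0,0],[0.0004,0,0,0],[0.0004,0,0,0],[0.0004,0,0,0],[0.0004,0,0,0],[0.0004,0,0,0],[0.0004,0,0,0],[0.0004,0,0,0],[0.0004,0,0,0],[0.0004,0,0,0],[0.0004,0,0,0],[0.0004,0,0,0],[0.0004,0,0,0],[0.0004,0,0,0],[0.0004,0,0,0],[0.0004,0,0,0]]'
python3 -m handwheel '[[-0.002,0,0,0],[-0.004,0,0,0],[-0.006,0,0,0],[-0.008,0,0,0],[-0.02,0,0,0],[-0.04,0,0,0],[-0.06,0,0,0],[-0.095,0,0,0],[-0.095,0,0,0],[-0.095,0,0,0],[-0.095,0,0,0]]'
python3 - <<'E'
from h import *
st()
im,d=imaging.grab_frame("wrist")
P=[]
for v in range(150,250):
  for u in range(200,300):
    if d[v,u]>0:
      p=px2w("wrist",(u,v),d=d[v,u])
      if abs(p[0]-497)<14 and abs(p[1]+112)<14 and 115<p[2]<137:P.append([*p,u,v])
P=np.array(P)
for lo,hi in((128,137),(119,126)):
  q=P[(P[:,2]>lo)&(P[:,2]<hi)]
  if len(q):print(len(q),np.median(q,0).round(1))
for c in("side","top"):
  imaging.grab_frame(c)
  for t in("oil_can","spanner","bearing_ring","dust_cap"):print(c,t,[np.round(q["box"]).tolist() for q in look_for(c,t)[:1]])
E
```

```text
t: 23.08
tcp_pos: [499.2, -112.2, 127.4]
tcp_rot: [-1.897, 1.568, -0.223]
ft_force: [-0.5, -1.0, 11.2]
width: 0.8
t: 24.45
tcp_pos: [497.4, -112.5, 220.6]
tcp_rot: [1.399, 1.569, 3.073]
ft_force: [-0.2, 0.0, -0.0]
width: 0.4
{'t': 24.45, 'tcp_pos': [497.425, -112.522, 220.57], 'tcp_rot': [1.399, 1.569, 3.073], 'ft_force': [-0.225, 0.035, -0.024], 'ft_torque': [0.078, -0.154, -0.009], 'width': 0.427}
37 [ 495.6 -113.3  130.6  252.   199. ]
181 [ 494.3 -113.8  123.   252.   195. ]
side oil_can [[282.0, 128.0, 299.0, 169.0]]
side spanner [[313.0, 305.0, 354.0, 380.0]]
side bearing_ring [[198.0, 154.0, 219.0, 168.0]]
side dust_cap [[225.0, 357.0, 234.0, 370.0]]
top oil_can [[141.0, 129.0, 170.0, 155.0]]
top spanner [[374.0, 156.0, 398.0, 163.0]]
top bearing_ring [[137.0, 225.0, 160.0, 250.0]]
top dust_cap [[136.0, 224.0, 158.0, 248.0]]
```

```bash
python3 -c "
from h import *
r.job_done();st()"
```

```text
the job is handed in; nothing more can be done
the job is handed in; nothing more can be done
```

The job is handed in at about 24.5 s of the 72 s allowed. My checks suggest both steps were met, but no verdict was reported.

- **Lock nut:** I turned it counter-clockwise about 3 rad in one 14 N grip. A further 0.1 rad raised the torque from 0.058 to about 0.10 N m, which means it was on its stop without slipping. After release, the nut's top stood about 4 mm higher, at about 123 mm.
- **Valve pin:** I pressed it with the shut fingertips. Contact came at about 132 mm. I then held it at about 8 to 11 N for about 3 s, above the 7 N needed for fully down. The force rose steeply at the end, so the pin was on its hard stop.
- **After lifting:** The pin tip was back at about 131 mm, the valve stood where it had been, and the robot touched nothing.
- **Bystanders:** In the side view the can, spanner, ring and dust cap show in unchanged places. The top camera's dust cap detection was a false match, the same box as the bearing ring. Its spanner box was also shorter than before, probably because the arm hid part of it.

**Disagreement:** During the turn the wrist force reached about 3 to 4 N sideways, while the cameras put the valve axis on the other side of the tool. I did not resolve which was right. By the given stiffness, 4 N is a bend of about 0.05 rad, below the 0.15 limit, and the force disappeared when I let go.

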